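# Lids from the drying rack onto their boxes

### The job

The finish on the four turned lids has dried. Move the row of lids from the slatted lid rack over to the row of boxes in the box rack, each lid onto the box of its own diameter, so that the lids end up in the same order as the boxes. Every lid must sit level with its spigot in the mouth and its flange down on the rim, and the boxes must stay standing in their holes.

Things in the scene. Friction and masses are not known exactly. Their poses are not given: they have to be found in the camera images.
- lid_46: loose turned lid, dark wood, 46 mm across, 46 high, 25 to 100 g. Origin: centre of its spigot's underside, z up. Spigot 28 mm across, 9 deep, foot chamfered 2.5; flange underside at z = 9 mm; top from 12.5 at the edge to 17.5 at the knob. Knob: neck 12 mm thick, then a cylinder 18 mm in diameter from z = 26 to 41 mm; pinch it there from above. Starts on the lid rack, in any place.
- lid_54: loose turned lid, dark wood, 54 mm across, 46 high, 25 to 100 g. Origin: centre of its spigot's underside, z up. Spigot 36 mm across, 9 deep, foot chamfered 2.5; flange underside at z = 9 mm; top from 12.5 at the edge to 17.5 at the knob. Knob: neck 12 mm thick, then a cylinder 18 mm in diameter from z = 26 to 41 mm; pinch it there from above. Starts on the lid rack, in any place.
- lid_62: loose turned lid, dark wood, 62 mm across, 46 high, 25 to 100 g. Origin: centre of its spigot's underside, z up. Spigot 44 mm across, 9 deep, foot chamfered 2.5; flange underside at z = 9 mm; top from 12.5 at the edge to 17.5 at the knob. Knob: neck 12 mm thick, then a cylinder 18 mm in diameter from z = 26 to 41 mm; pinch it there from above. Starts on the lid rack, in any place.
- lid_70: loose turned lid, dark wood, 70 mm across, 46 high, 25 to 100 g. Origin: centre of its spigot's underside, z up. Spigot 52 mm across, 9 deep, foot chamfered 2.5; flange underside at z = 9 mm; top from 12.5 at the edge to 17.5 at the knob. Knob: neck 12 mm thick, then a cylinder 18 mm in diameter from z = 26 to 41 mm; pinch it there from above. Starts on the lid rack, in any place.
- box_46: open turned round box, lighter wood, loose, 100 g, 46 mm across the rim, mouth 34 mm, 58 high. Origin: centre of the underside of its tenon (32 mm across, 8 deep, in any hole of the box rack, 1 mm play), z up; rim at z = 58 mm. The 46 mm lid seats with about 3 mm play round its spigot, lid origin 49 mm above box origin.
- box_54: open turned round box, lighter wood, loose, 140 g, 54 mm across the rim, mouth 42 mm, 64 high. Origin: centre of the underside of its tenon (32 mm across, 8 deep, in any hole of the box rack, 1 mm play), z up; rim at z = 64 mm. The 54 mm lid seats with about 3 mm play round its spigot, lid origin 55 mm above box origin.
- box_62: open turned round box, lighter wood, loose, 180 g, 62 mm across the rim, mouth 50 mm, 70 high. Origin: centre of the underside of its tenon (32 mm across, 8 deep, in any hole of the box rack, 1 mm play), z up; rim at z = 70 mm. The 62 mm lid seats with about 3 mm play round its spigot, lid origin 61 mm above box origin.
- box_70: open turned round box, lighter wood, loose, 220 g, 70 mm across the rim, mouth 58 mm, 76 high. Origin: centre of the underside of its tenon (32 mm across, 8 deep, in any hole of the box rack, 1 mm play), z up; rim at z = 76 mm. The 70 mm lid seats with about 3 mm play round its spigot, lid origin 67 mm above box origin.
- box_rack: brown wooden board on two cleats, fixed, 86 x 330 mm, top at z = 26 mm. Origin under its centre on the cabinet top; its y axis runs along the row; four blind holes at y = -120, -40, 40, 120 mm, x = 0, 10.5 mm deep, hold the boxes (box origin at z = 18 mm).
- lid_rack: slatted wooden rack, fixed, 84 x 330 mm, top of the slats at z = 27 mm. Origin under its centre on the cabinet top; y axis along the row; four places at y = -120, -40, 40, 120 mm, x = 0, parted by dowel pins 12 mm high; the lids stand on the slats (lid origin at z = 27 mm).
There are look-alikes about, which are no part of the job. Leave any pink or yellow look-alike of the lid_46 alone.

How it is judged:
By the outcome, as a careful person would: the job done as asked, in the order asked, and still so for the second after the job is handed in, with the robot touching nothing.
It also fails if it takes over 88 s, if anything falls off the work surface, if the arm or the gripper's body presses on something with over 40 N, if the wrist force passes 120 N, or if a joint passes its speed limit or range.

### The arm

A 6-joint arm with a two-finger parallel gripper is mounted at the origin on a cart in front of the work surface, level with it; the furniture and walls round the work are solid. World frame = base frame: x ahead of the robot, y to its left, z up, the work surface at z = 0. Lengths are in mm, angles in rad, forces in N, time in s.
With the tool pointing down it reaches from about 425 to 925 mm from the base axis. Payload 12.5 kg.
Tool frame: the origin (TCP) lies midway between the tips of the shut fingers; the grasp point (between the pads) lies 19 mm behind it; z points along the fingers, y is the line along which they close (so a half turn about z gives the same grasp; the last joint's range is limited). The gripper opens to 85 mm and grips with 20 to 120 N. Pads are 22 mm wide; open, the fingers measure 114 mm over their backs; the gripper's body (76 mm by 85 mm) begins 54 mm behind the grasp point. The pads swing forward as they close: fully open they stand 13 mm farther back than shut.
Start: joints at [-1.283, 0.491, 1.559, -0, 1.092, -0.106], TCP at [239.836, -577.169, 231.327] pointing down, gripper open.
Joint ranges: [-3.1, 3.1], [-0.84, 2.19], [0.05, 2.79], [-1.13, 4.28], [0.06, 2.93], [-2.69, 2.69]. Speed limits (rad/s): [2.22, 2.22, 2.79, 3.14, 3.14, 3.14].

### API

Orientations are given as a 3x3 rotation matrix whose columns are the frame's x, y, z axes.
In Python, from station import * gives the robot as it stands. The module is installed in compiled form; this text tells all that it offers.
- The arm moves only by the tool arm_command, never from a script. Its argument "steps" is a list of rows, each an object with "angular": the turn, a rotation vector about the world's x, y, z in degrees, a list of three; "xyz": the shift along the world's x, y, z in m, a list of three; "fingers": the opening, from -1 (shut) to 1 (fully open). In form: [{"angular": [wx, wy, wz], "xyz": [tx, ty, tz], "fingers": fingers}, ...]. A call has 1 to 12 rows; each row is the pose to reach, as a shift and turn from the pose commanded when the call began; what a row does not reach only later rows make up. A row lasts 1/12 s, in which the tool goes at most 41.7 mm and 7.16 degrees, less where a joint would pass 70% of its speed; a pose out of reach is approached as far as the arm can. A call with a gripper value outside its range is refused whole. The fingers move at their own pace and stop on an object; "squeeze" is the grip in N (left out, the last holds). Time passes only in rows, so rows that repeat a pose let the fingers close. It gives the time, the measured TCP pose, the force, the opening and the grip force at its end, in the units of the state.
- observe(): the state, without advancing time (a new reading comes with each control period).
- get_image(name): name is "side" or "top" or "wrist"; returns a dict with "color" (480x640x3 uint8, red, green, blue), "fx", "fy", "cx", "cy" (pixels), "eye" and "attitude" of the camera in the world. Camera axes: x right, y down, z forward; pixel columns grow to the right and rows downward; lengths in mm; the calibration is good to about 2 mm. The wrist camera is an equidistant fisheye: a pixel r from the principal point sees the ray r / f radians off the axis. A picture is of the moment at which its call begins. There is no depth.
- job_done(): hands the job in; it is judged then, once.
The state is a dict: "clock": time; "qpos": joint angles; "qvel": joint speeds; "effort": joint torques, N m; "eef_pos": TCP position; "tcp_rot": TCP orientation; "wrist_force": force on the tool from outside, world axes, zero at the start; "torque": the same for the moment, N m; "grip_width": finger opening in mm; "grasp_force": force on a finger pad.
Only numpy, scipy, OpenCV 4.12 (cv2) and the standard library are available. Lean on these libraries where they do the work, as an engineer would, in place of code of your own. Each camera call takes 0.05 s, during which the arm holds its last target. There are 200 camera calls.

## Working session

There is one attempt and no reset: what is moved stays moved. The work goes in short steps, Python scripts to look and compute and a tool call to move; the robot and the scene stay as the last step left them, time stands still between calls to the robot, and variables do not carry over. Pictures are saved under pics/ and viewed, at most 14 in all, crops included, and the job is handed in when it is done.

Besides the shell and the picture viewer there is one more tool, called after "Call:" by a JSON object that holds its "api" and its "payload". arm_command: Moves the arm, as the interface text tells. Its arguments: {"type":"object","properties":{"steps":{"type":"array"},"squeeze":{"type":"number"}},"required":["steps"]}

```bash
mkdir -p pics; python3 - <<'E'
from station import *
import cv2,numpy as np
np.set_printoptions(precision=4,suppress=True)
for n in("top","side"):
    d=get_image(n);cv2.imwrite(f"pics/{n}0.png",d["color"][:,:,::-1])
    print(n,[d[k] for k in("fx","fy","cx","cy","eye","attitude")])
    np.savez(n,**d)
s=observe();print(s)
E
```

```text
top [542.4703248058022, 542.4703248058022, 319.1816554950877, 238.0067907875508, array([384.1776,   8.3929, 998.4959]), array([[ 0.0048, -0.9911,  0.1332],
       [-1.    , -0.0051, -0.0014],
       [ 0.002 , -0.1332, -0.9911]])]
side [503.3651016726775, 503.3651016726775, 317.4229862210426, 240.27062434421197, array([204.3994, 735.0857, 488.273 ]), array([[-0.9185, -0.1957,  0.3435],
       [-0.3953,  0.4486, -0.8015],
       [ 0.0027, -0.872 , -0.4894]])]
{'clock': 0.1, 'qpos': array([-1.2826,  0.4915,  1.5594,  0.    ,  1.0917, -0.1056]), 'qvel': array([-0.0014, -0.0008, -0.0022, -0.    , -0.0015,  0.0007]), 'effort': array([  0.0029, -61.9447, -26.2026,  -0.0001,   0.0029,   0.    ]), 'eef_pos': array([ 239.7657, -576.9591,  230.7936]), 'tcp_rot': array([[ 0.9235,  0.3837, -0.0003],
       [ 0.3837, -0.9235,  0.001 ],
       [ 0.0001, -0.001 , -1.    ]]), 'wrist_force': array([ 0.6709, -1.097 ,  0.1952]), 'torque': array([-0.0319,  0.0145,  0.0489]), 'grasp_force': 0.0, 'grip_width': 85.1389195626814}
```

View pics/top0.png

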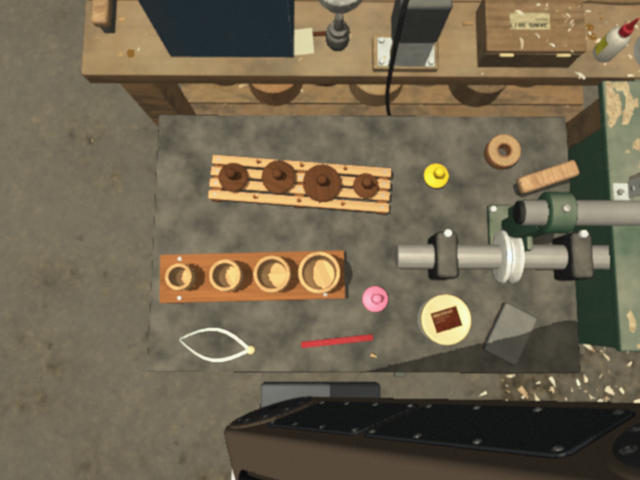

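View pics/side0.png

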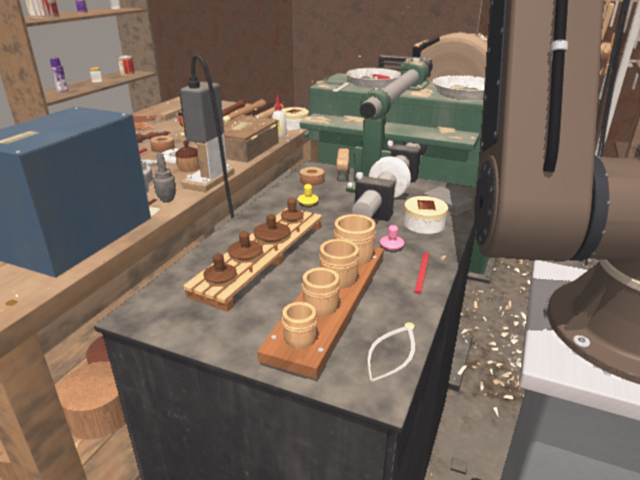

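```bash
python3 - <<'E'
import cv2
im=cv2.imread("pics/top0.png")[140:310,150:400];cv2.imwrite("pics/c1.png",cv2.resize(im,(750,510),interpolation=cv2.INTER_CUBIC))
im=cv2.imread("pics/side0.png")[160:380,180:450];cv2.imwrite("pics/c2.png",cv2.resize(im,(729,594),interpolation=cv2.INTER_CUBIC))
E
```

```text
(no output)
```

View pics/c1.png

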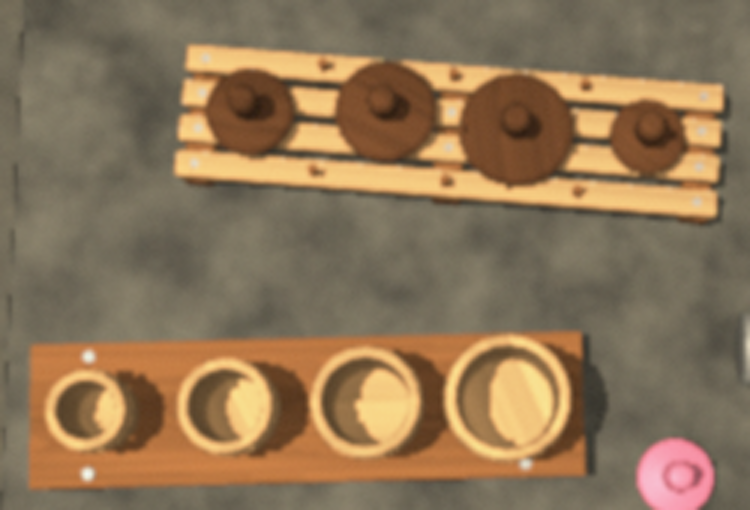

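View pics/c2.png

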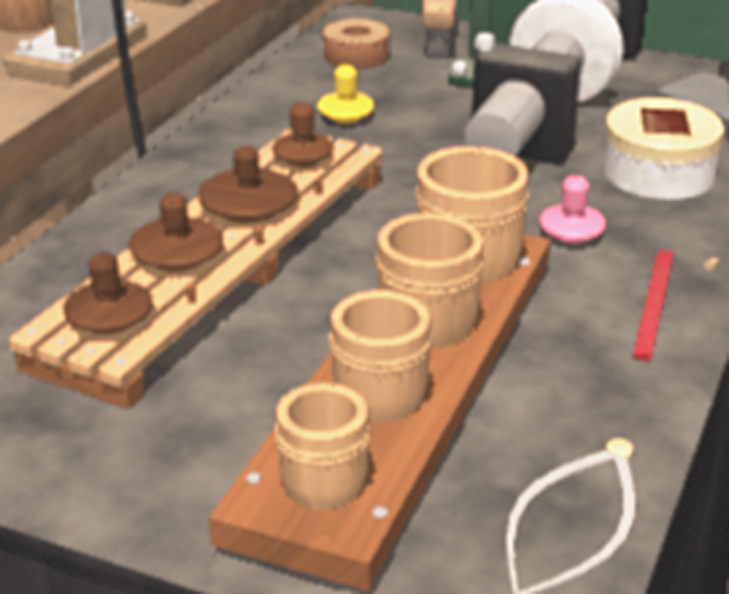

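```bash
cat >h.py <<'E'
import numpy as np
from scipy.optimize import least_squares
np.set_printoptions(precision=2,suppress=True)
C={n:dict(np.load(n+".npz")) for n in("top","side")}
def ray(n,u,v):
    d=C[n];r=np.asarray(d["attitude"])@[(u-d["cx"])/d["fx"],(v-d["cy"])/d["fy"],1];return d["eye"],r
def atz(n,p,z):
    e,r=ray(n,*p);return (e+r*(z-e[2])/r[2])
def proj(n,P):
    d=C[n];q=(np.asarray(P)-d["eye"])@d["attitude"];return q[...,:2]/q[...,2:]*d["fx"]+[d["cx"],d["cy"]]
T=lambda a:np.array(a)/3+[150,140]
S=lambda a:np.array(a)/2.7+[180,160]
E
python3 - <<'E'
from h import *
fl=T([(250,111),(387,110),(517,129),(649,138)]);kn=T([(243,98),(383,98),(517,116),(652,125)])
rim=T([(87,411),(226,406),(367,402),(508,397)]);zr=[76,82,88,94]
ks=S([(102,259),(173,200),(245,153),(302,108)]);rs=S([(322,409),(381,321),(430,245),(472,178)])
for n,a,z in(("top",fl,[40]*4),("top",kn,[73]*4),("side",ks,[73]*4),("top",rim,zr),("side",rs,zr)):
    P=np.array([atz(n,p,h) for p,h in zip(a,z)]);print(n,z[0]);print(P[:,:2], np.linalg.norm(np.diff(P[:,:2],axis=0),axis=1))
print("lathe end", end=" ")
for pt,ps in(((399,257),(361,212)),((510,257),(390,178)),((448,233),(357,178))):
    a,r=ray("top",*pt);b,s=ray("side",*ps);k=np.linalg.lstsq(np.c_[r,-s],b-a,rcond=None)[0];print(a+r*k[0],b+s*k[1])
E
```

```text
top 40
[[623.61 162.97]
 [624.67  80.36]
 [613.36   1.87]
 [608.24 -77.63]] [82.62 79.29 79.67]
top 73
[[623.11 161.93]
 [623.55  80.32]
 [613.22   2.13]
 [608.27 -76.47]] [81.61 78.87 78.75]
side 73
[[621.38 165.45]
 [620.22  85.49]
 [609.53   7.9 ]
 [605.81 -73.41]] [79.97 78.32 81.39]
top 76
[[440.14 244.91]
 [442.97 165.29]
 [445.22  85.48]
 [447.98   6.63]] [79.67 79.85 78.9 ]
side 76
[[439.12 248.22]
 [439.36 172.77]
 [440.69  96.7 ]
 [442.83  18.79]] [75.46 76.08 77.93]
lathe end [ 479.33 -134.15   44.03] [ 481.77 -133.44   44.17]
[ 480.35 -330.6    43.71] [ 478.79 -330.99   43.69]
[ 517.22 -212.95   81.32] [ 519.57 -212.24   81.49]
```

```bash
python3 - <<'E'
from h import *
for pt,ps in(((520,213),(368,105)),((563,212),(384,82)),((508,257),(392,178)),((508,232),(392,158))):
    a,r=ray("top",*pt);b,s=ray("side",*ps);k=np.linalg.lstsq(np.c_[r,-s],b-a,rcond=None)[0];print(a+r*k[0],b+s*k[1])
E
```

```text
[ 527.53 -286.18  217.69] [ 527.   -286.34  217.65]
[ 521.83 -330.7   258.1 ] [ 509.11 -334.16  257.31]
[ 480.12 -326.32   45.8 ] [ 473.31 -328.01   45.71]
[ 516.75 -309.11   99.77] [ 474.69 -318.88   97.01]
```

Call:
{"api": "arm_command", "payload": {"steps": [{"angular": [0,0,0],"xyz": [0,0,0.04],"fingers": 1},{"angular": [0,0,0],"xyz": [0,0,0.08],"fingers": 1},{"angular": [0,0,0],"xyz": [0,0,0.12],"fingers": 0.5},{"angular": [0,0,7],"xyz": [0.03,0.02,0.13],"fingers": 0.2},{"angular": [0,0,14],"xyz": [0.06,0.04,0.13],"fingers": 0},{"angular": [0,0,21],"xyz": [0.09,0.065,0.13],"fingers": 0},{"angular": [0,0,28],"xyz": [0.12,0.09,0.13],"fingers": 0},{"angular": [0,0,35],"xyz": [0.15,0.12,0.13],"fingers": 0},{"angular": [0,0,42],"xyz": [0.18,0.15,0.13],"fingers": 0},{"angular": [0,0,49],"xyz": [0.2,0.18,0.13],"fingers": 0},{"angular": [0,0,56],"xyz": [0.22,0.21,0.13],"fingers": 0},{"angular": [0,0,63],"xyz": [0.24,0.245,0.13],"fingers": 0}]}}

```text
clock: 1.1
eef_pos: [480.6, -330.8, 360.8]
tcp_rot: [[0.072, 0.997, -0.001], [0.997, -0.072, 0.0], [0.0, -0.001, -1.0]]
wrist_force: [1.1, -0.3, 0.1]
grip_width: 42.7
grasp_force: 0.0
```

Call:
{"api": "arm_command", "payload": {"steps": [{"angular": [0,0,4.4],"xyz": [0.01,0.04,0],"fingers": 0},{"angular": [0,0,4.4],"xyz": [0.02,0.08,0],"fingers": 0},{"angular": [0,0,4.4],"xyz": [0.03,0.12,0],"fingers": 0},{"angular": [0,0,4.4],"xyz": [0.04,0.16,0],"fingers": 0},{"angular": [0,0,4.4],"xyz": [0.05,0.2,0],"fingers": 0},{"angular": [0,0,4.4],"xyz": [0.05,0.24,0],"fingers": 0},{"angular": [0,0,4.4],"xyz": [0.05,0.28,0],"fingers": 0},{"angular": [0,0,4.4],"xyz": [0.05,0.32,0],"fingers": 0},{"angular": [0,0,4.4],"xyz": [0.05,0.36,0],"fingers": 0},{"angular": [0,0,4.4],"xyz": [0.05,0.4,0],"fingers": 0},{"angular": [0,0,4.4],"xyz": [0.05,0.4,0],"fingers": 0},{"angular": [0,0,4.4],"xyz": [0.05,0.4,0],"fingers": 0}]}}

```text
clock: 2.1
eef_pos: [529.5, 69.7, 361.1]
tcp_rot: [[-0.003, 1.0, -0.0], [1.0, 0.003, -0.0], [-0.0, -0.0, -1.0]]
wrist_force: [-0.1, -0.1, -0.3]
grip_width: 42.6
grasp_force: 0.0
```

```bash
python3 - <<'E'
from station import *
import cv2,numpy as np
np.set_printoptions(precision=4,suppress=True)
d=get_image("wrist");np.savez("wrist",**d);cv2.imwrite("pics/w0.png",d["color"][:,:,::-1])
print([d[k] for k in("fx","fy","cx","cy","eye","attitude")]);s=observe();print(s["eef_pos"],s["tcp_rot"],s["qpos"])
E
```

```text
[371.64829954431775, 371.64829954431775, 316.7573440872825, 236.01282178583466, array([529.211 , 138.5146, 503.1253]), array([[ 1.    ,  0.0026,  0.0011],
       [ 0.0028, -0.9631, -0.2693],
       [ 0.0004,  0.2693, -0.9631]])]
[529.693   68.3415 361.0944] [[-0.0012  1.     -0.0004]
 [ 1.      0.0012 -0.0002]
 [-0.0002 -0.0004 -1.    ]] [ 0.0047  0.2491  1.5863 -0.0002  1.3066  0.0036]
```

View pics/w0.png

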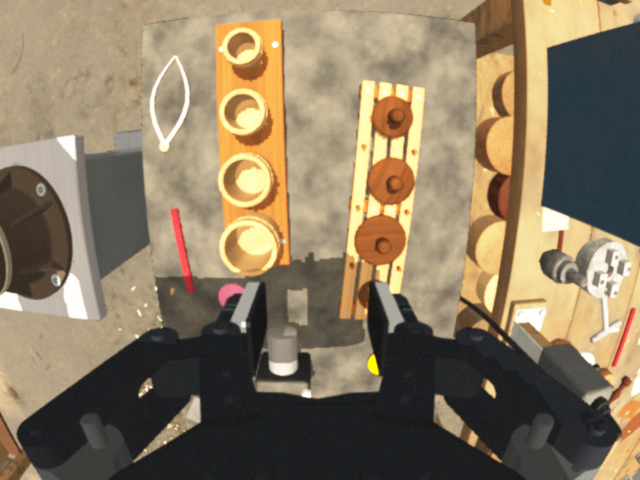

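```bash
python3 - <<'E'
import cv2
im=cv2.imread("pics/w0.png")[15:285,205:435];cv2.imwrite("pics/c3.png",cv2.resize(im,None,fx=2.2,fy=2.2,interpolation=cv2.INTER_CUBIC))
E
```

```text
(no output)
```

View pics/c3.png

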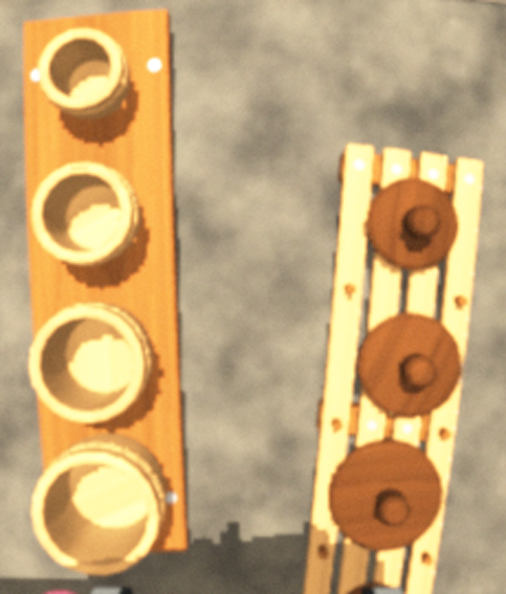

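```bash
cat >>h.py <<'E'
def watz(d,p,z):
    x=(np.array(p)-[d["cx"],d["cy"]])/d["fx"];th=np.hypot(*x)
    r=np.asarray(d["attitude"])@np.r_[np.sin(th)*x/max(th,1e-9),np.cos(th)];e=d["eye"];return (e+r*(z-e[2])/r[2])[:2]
E
python3 - <<'E'
from h import *
d=dict(np.load("wrist.npz"));W=lambda a:np.array(a)/2.2+[205,15]
for p,z in zip(W([(81,70),(83,213),(88,364),(97,509)]),(76,82,88,94)):print("box",watz(d,p,z))
for p in W([(412,224),(410,365),(385,496)]):print("fl",watz(d,p,39.))
for p in W([(424,220),(419,369),(392,509)]):print("kn",watz(d,p,73))
E
```

```text
box [443.13 244.18]
box [445.75 166.08]
box [448.08  87.7 ]
box [450.88  11.39]
fl [623.38 163.16]
fl [624.35  81.71]
fl [612.87   2.91]
kn [622.94 163.8 ]
kn [622.43  83.81]
kn [611.11   5.31]
```

```bash
cat >>h.py <<'E'
import cv2
def wproj(d,P):
    q=(np.asarray(P)-d["eye"])@d["attitude"];r=np.hypot(q[...,0],q[...,1]);th=np.arctan2(r,q[...,2])
    return q[...,:2]/np.maximum(r,1e-9)[...,None]*th[...,None]*d["fx"]+[d["cx"],d["cy"]]
def rect(d,wrist,c,z,half=50,k=4):
    """metric view of plane z: right=+y... rows=+x down, k px/mm"""
    g=np.arange(-half,half,1/k);X,Y=np.meshgrid(c[0]+g,c[1]+g,indexing="ij")
    P=np.stack([X,Y,np.full_like(X,z)],-1)
    if wrist:p=wproj(d,P)
    else:
        q=(P-d["eye"])@d["attitude"];p=q[...,:2]/q[...,2:]*d["fx"]+[d["cx"],d["cy"]]
    p=p.astype(np.float32);return cv2.remap(d["color"],p[...,0],p[...,1],cv2.INTER_CUBIC)
def circ(im,radii,k=4,half=50,search=14):
    """centre offset (x,y) mm maximising radial gradient magnitude (signs free) on circles"""
    g=cv2.GaussianBlur(cv2.cvtColor(im,cv2.COLOR_RGB2GRAY).astype(np.float32),(0,0),3)
    gx=cv2.Sobel(g,cv2.CV_32F,0,1);gy=cv2.Sobel(g,cv2.CV_32F,1,0)  # rows=x
    a=np.linspace(0,2*np.pi,180);best=[]
    s=np.arange(-search,search+.1,.5)
    for ox in s:
        for oy in s:
            v=0
            for R in radii:
                r=((ox+R*np.cos(a)+half)*k).astype(int);c=((oy+R*np.sin(a)+half)*k).astype(int)
                v+=np.minimum(abs(gx[r,c]*np.cos(a)+gy[r,c]*np.sin(a)),60).mean()
            best.append((v,ox,oy))
    return max(best)
E
cat >boxes.py <<'E'
from h import *
import sys
D={**C,**{n:dict(np.load(n+".npz")) for n in sys.argv[1:]}}
c0=[(442,245),(444,165.5),(446.5,86.5),(449,8)];rows=[]
for n,d in D.items():
    t=[]
    for c,z,R in zip(c0,(76,82,88,94),(23,27,31,35)):
        im=rect(d,n[0]=="w",c,z);v,ox,oy=circ(im,(R,R-6))
        print(n,R*2,np.array([c[0]+ox,c[1]+oy]),round(v,1))
        im=im[:,:,::-1].copy();
        o=(int((oy+50)*4),int((ox+50)*4))
        for r in(R,R-6):cv2.circle(im,o,int(r*4),(255,0,255),1)
        t.append(cv2.resize(im,(195,195),interpolation=cv2.INTER_AREA))
    rows.append(np.hstack(t))
cv2.imwrite("pics/boxes_%d.png"%len(D),np.vstack(rows[-3:]))
E
python3 boxes.py wrist
```

```text
top 46 [441.5 247. ] 87.4
top 54 [444.5 167. ] 85.5
top 62 [446.5  87.5] 87.7
top 70 [448.5   7.5] 100.1
side 46 [439.5 249. ] 76.6
side 54 [442. 169.] 70.4
side 62 [444.5  89.5] 60.0
side 70 [446.5   9.5] 65.2
wrist 46 [442.  246.5] 85.7
wrist 54 [444.  167.5] 82.7
wrist 62 [446.5  88. ] 83.0
wrist 70 [449.    8.5] 76.2
```

View pics/boxes_3.png

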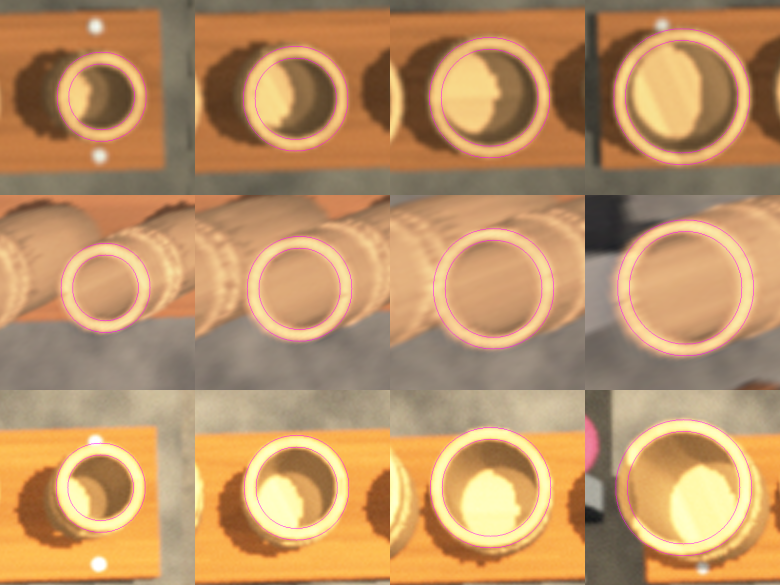

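```bash
python3 - <<'E'
from h import *
D={**C,"wrist":dict(np.load("wrist.npz"))}
c0=[(623,163),(624,81),(613,3),(608,-77)];rows=[]
for n,d in D.items():
    t=[]
    for c,R in zip(c0,(27,31,35,23)):
        if n=="wrist" and R==23: continue
        im=rect(d,n[0]=="w",c,39.);v,ox,oy=circ(im,(R,),search=8)
        print(n,R*2,np.array([c[0]+ox,c[1]+oy]),round(v,1))
        im=im[:,:,::-1].copy()
        cv2.circle(im,(int((oy+50)*4),int((ox+50)*4)),R*4,(255,0,255),1)
        t.append(cv2.resize(im,(195,195),interpolation=cv2.INTER_AREA))
    if len(t)<4:t.append(t[0]*0)
    rows.append(np.hstack(t))
cv2.imwrite("pics/lids.png",np.vstack(rows))
E
```

```text
top 54 [624.  163.5] 39.8
top 62 [624.  81.] 35.5
top 70 [613.5   2.5] 44.4
top 46 [610.  -76.5] 38.4
side 54 [624.  161.5] 28.2
side 62 [626.   78.5] 19.2
side 70 [606.5  11. ] 19.9
side 46 [609.  -77.5] 24.4
wrist 54 [623. 163.] 47.9
wrist 62 [623.   81.5] 49.9
wrist 70 [612.5   3.5] 52.3
```

View pics/lids.png

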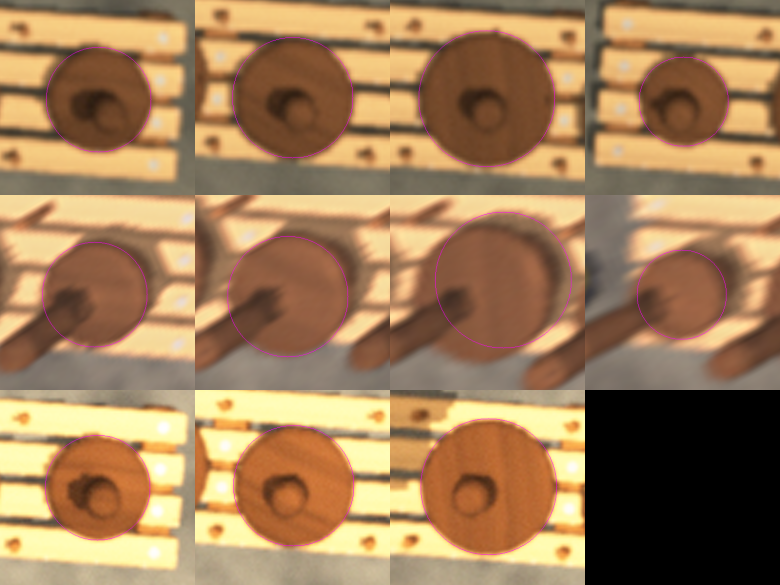

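Call:
{"api": "arm_command", "payload": {"steps": [{"angular": [0,0,0],"xyz": [0.016,0.016,-0.03],"fingers": 0},{"angular": [0,0,0],"xyz": [0.032,0.032,-0.06],"fingers": 0},{"angular": [0,0,0],"xyz": [0.048,0.048,-0.09],"fingers": 0},{"angular": [0,0,0],"xyz": [0.064,0.064,-0.12],"fingers": 0},{"angular": [0,0,0],"xyz": [0.08,0.08,-0.15],"fingers": 0},{"angular": [0,0,0],"xyz": [0.0937,0.0955,-0.18],"fingers": 0},{"angular": [0,0,0],"xyz": [0.0937,0.0955,-0.21],"fingers": 0},{"angular": [0,0,0],"xyz": [0.0937,0.0955,-0.24],"fingers": 0},{"angular": [0,0,0],"xyz": [0.0937,0.0955,-0.27],"fingers": 0},{"angular": [0,0,0],"xyz": [0.0937,0.0955,-0.295],"fingers": 0},{"angular": [0,0,0],"xyz": [0.0937,0.0955,-0.3133],"fingers": 0},{"angular": [0,0,0],"xyz": [0.0937,0.0955,-0.3133],"fingers": 0}], "squeeze": 30}}

```text
clock: 3.15
eef_pos: [622.1, 161.2, 44.0]
tcp_rot: [[0.003, 1.0, -0.006], [1.0, -0.003, -0.001], [-0.001, -0.006, -1.0]]
wrist_force: [-0.6, -0.4, 0.1]
grip_width: 42.4
grasp_force: 0.0
```

Call:
{"api": "arm_command", "payload": {"steps": [{"angular": [0,0,0],"xyz": [0,0,0],"fingers": 0},{"angular": [0,0,0],"xyz": [0,0,0],"fingers": 0}]}}

```text
clock: 3.32
eef_pos: [624.4, 162.4, 49.2]
tcp_rot: [[0.002, 1.0, 0.001], [1.0, -0.002, 0.0], [0.0, 0.001, -1.0]]
wrist_force: [-0.3, -0.2, -0.6]
grip_width: 42.6
grasp_force: 0.0
```

```bash
python3 - <<'E'
from station import *
import cv2,numpy as np
d=get_image("wrist");cv2.imwrite("pics/w1.png",d["color"][:,:,::-1]);s=observe();print(s["eef_pos"])
E
```

```text
[624.42677747 162.73050536  49.56030758]
```

View pics/w1.png

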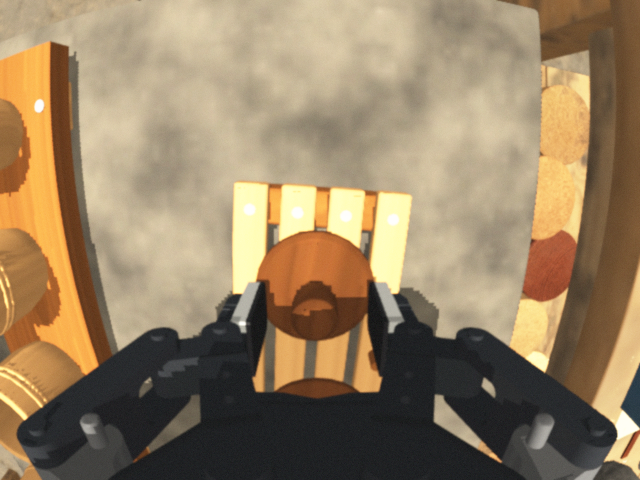

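Call:
{"api": "arm_command", "payload": {"steps": [{"angular": [0,0,0],"xyz": [0,0,0],"fingers": 0},{"angular": [0,0,0],"xyz": [0,0,0],"fingers": -0.3},{"angular": [0,0,0],"xyz": [0,0,0],"fingers": -0.6},{"angular": [0,0,0],"xyz": [0,0,0],"fingers": -1},{"angular": [0,0,0],"xyz": [0,0,0],"fingers": -1},{"angular": [0,0,0],"xyz": [0,0,0],"fingers": -1},{"angular": [0,0,0],"xyz": [0,0,0],"fingers": -1},{"angular": [0,0,0],"xyz": [0,0,0],"fingers": -1}]}}

```text
clock: 4.03
eef_pos: [623.7, 163.4, 48.9]
tcp_rot: [[0.0, 1.0, 0.001], [1.0, -0.0, 0.0], [0.0, 0.001, -1.0]]
wrist_force: [-1.1, -0.2, 6.7]
grip_width: 16.9
grasp_force: 29.3
```

Call:
{"api": "arm_command", "payload": {"steps": [{"angular": [0,0,0],"xyz": [0,0,0.015],"fingers": -1},{"angular": [0,0,0],"xyz": [0,0,0.045],"fingers": -1},{"angular": [0,0,0],"xyz": [0,0,0.08],"fingers": -1},{"angular": [0,0,0],"xyz": [-0.01,0.001,0.11],"fingers": -1},{"angular": [0,0,0],"xyz": [-0.035,0.002,0.13],"fingers": -1},{"angular": [0,0,0],"xyz": [-0.065,0.003,0.13],"fingers": -1},{"angular": [0,0,0],"xyz": [-0.1,0.004,0.13],"fingers": -1},{"angular": [0,0,0],"xyz": [-0.135,0.004,0.13],"fingers": -1},{"angular": [0,0,0],"xyz": [-0.165,0.004,0.12],"fingers": -1},{"angular": [0,0,0],"xyz": [-0.179,0.004,0.1],"fingers": -1},{"angular": [0,0,0],"xyz": [-0.1793,0.004,0.08],"fingers": -1},{"angular": [0,0,0],"xyz": [-0.1793,0.004,0.07],"fingers": -1}]}}

```text
clock: 5.03
eef_pos: [442.9, 167.4, 117.0]
tcp_rot: [[-0.0, 1.0, -0.001], [1.0, 0.0, -0.0], [-0.0, -0.001, -1.0]]
wrist_force: [1.0, 0.3, -0.6]
grip_width: 16.4
grasp_force: 29.5
```

Call:
{"api": "arm_command", "payload": {"steps": [{"angular": [0,0,0],"xyz": [0,0,0],"fingers": -1},{"angular": [0,0,0],"xyz": [0,0,0],"fingers": -1},{"angular": [0,0,0],"xyz": [0,0,0],"fingers": -1},{"angular": [0,0,0],"xyz": [0,0,0],"fingers": -1},{"angular": [0,0,0],"xyz": [0,0,0],"fingers": -1}]}}

```text
clock: 5.45
eef_pos: [444.6, 167.4, 118.7]
tcp_rot: [[0.001, 1.0, 0.001], [1.0, -0.001, 0.0], [0.0, 0.001, -1.0]]
wrist_force: [0.1, -0.2, -0.8]
grip_width: 16.7
grasp_force: 29.5
```

```bash
python3 - <<'E'
from station import *
import cv2,numpy as np
d=get_image("wrist");e=get_image("side")
cv2.imwrite("pics/w2.png",np.hstack([d["color"][120:420,160:480,::-1],cv2.resize(e["color"][150:400,200:470,::-1],(324,300))]));s=observe();print(s["eef_pos"],s["wrist_force"],s["tcp_rot"])
E
```

```text
[444.44841066 167.34068725 118.44670363] [-0.27102996 -0.65174216  0.12287677] [[ 7.30557390e-04  9.99999361e-01  8.63100344e-04]
 [ 9.99999719e-01 -7.30701646e-04  1.66833238e-04]
 [ 1.67463800e-04  8.62978220e-04 -9.99999614e-01]]
```

View pics/w2.png

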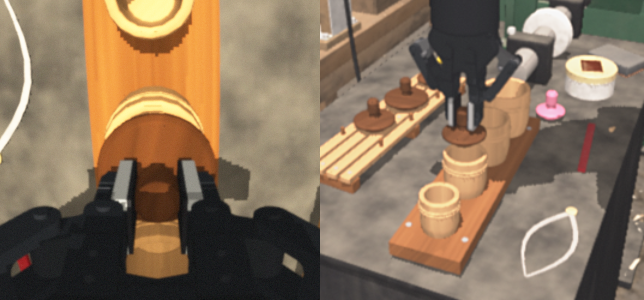

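Call:
{"api": "arm_command", "payload": {"steps": [{"angular": [0,0,0],"xyz": [0,0,-0.005],"fingers": -1},{"angular": [0,0,0],"xyz": [0,0,-0.01],"fingers": -1},{"angular": [0,0,0],"xyz": [0,0,-0.015],"fingers": -1},{"angular": [0,0,0],"xyz": [0,0,-0.019],"fingers": -1},{"angular": [0,0,0],"xyz": [0,0,-0.022],"fingers": -1},{"angular": [0,0,0],"xyz": [0,0,-0.023],"fingers": -1},{"angular": [0,0,0],"xyz": [0,0,-0.023],"fingers": -1},{"angular": [0,0,0],"xyz": [0,0,-0.023],"fingers": -1}]}}

```text
clock: 6.22
eef_pos: [444.3, 167.4, 95.0]
tcp_rot: [[0.001, 1.0, 0.0], [1.0, -0.001, -0.0], [-0.0, 0.0, -1.0]]
wrist_force: [0.3, -0.7, -1.4]
grip_width: 16.7
grasp_force: 29.6
```

Call:
{"api": "arm_command", "payload": {"steps": [{"angular": [0,0,0],"xyz": [0,0,-0.0005],"fingers": -0.5},{"angular": [0,0,0],"xyz": [0,0,-0.0005],"fingers": -0.35},{"angular": [0,0,0],"xyz": [0,0,-0.0005],"fingers": -0.25},{"angular": [0,0,0],"xyz": [0,0,-0.0005],"fingers": -0.25},{"angular": [0,0,0],"xyz": [0,0,-0.0005],"fingers": -0.25},{"angular": [0,0,0],"xyz": [0,0,0.015],"fingers": -0.25},{"angular": [0,0,0],"xyz": [0,0,0.045],"fingers": -0.25},{"angular": [0,0,0],"xyz": [0,0,0.075],"fingers": 0},{"angular": [0,0,0],"xyz": [0.025,-0.012,0.085],"fingers": 0},{"angular": [0,0,0],"xyz": [0.06,-0.029,0.085],"fingers": 0},{"angular": [0,0,0],"xyz": [0.09,-0.043,0.07],"fingers": 0},{"angular": [0,0,0],"xyz": [0.12,-0.058,0.05],"fingers": 0}]}}

```text
clock: 7.22
eef_pos: [566.5, 108.7, 146.5]
tcp_rot: [[0.0, 1.0, 0.004], [1.0, -0.0, 0.0], [0.0, 0.004, -1.0]]
wrist_force: [0.8, -0.5, 0.3]
grip_width: 42.8
grasp_force: 0.0
```

Call:
{"api": "arm_command", "payload": {"steps": [{"angular": [0,0,0],"xyz": [0.03,-0.014,-0.02],"fingers": 0},{"angular": [0,0,0],"xyz": [0.0593,-0.028,-0.04],"fingers": 0},{"angular": [0,0,0],"xyz": [0.0593,-0.028,-0.06],"fingers": 0},{"angular": [0,0,0],"xyz": [0.0593,-0.028,-0.077],"fingers": 0},{"angular": [0,0,0],"xyz": [0.0593,-0.028,-0.087],"fingers": 0},{"angular": [0,0,0],"xyz": [0.0593,-0.028,-0.093],"fingers": 0},{"angular": [0,0,0],"xyz": [0.0593,-0.028,-0.093],"fingers": 0},{"angular": [0,0,0],"xyz": [0.0593,-0.028,-0.093],"fingers": 0},{"angular": [0,0,0],"xyz": [0.0593,-0.028,-0.093],"fingers": 0}]}}

```text
clock: 7.97
eef_pos: [623.9, 81.6, 53.2]
tcp_rot: [[0.0, 1.0, 0.002], [1.0, -0.0, 0.0], [0.0, 0.002, -1.0]]
wrist_force: [-0.1, 0.5, 0.1]
grip_width: 42.7
grasp_force: 0.0
```

```bash
python3 - <<'E'
from station import *
import cv2,numpy as np
d=get_image("wrist");e=get_image("side")
cv2.imwrite("pics/w3.png",np.hstack([d["color"][120:420,0:480,::-1],cv2.resize(e["color"][150:400,200:470,::-1],(324,300))])[:,:800]);s=observe();print(s["eef_pos"],s["wrist_force"])
E
```

```text
[623.92111896  81.52378496  53.18652988] [-0.1847433  -0.34381781 -0.04304777]
```

View pics/w3.png

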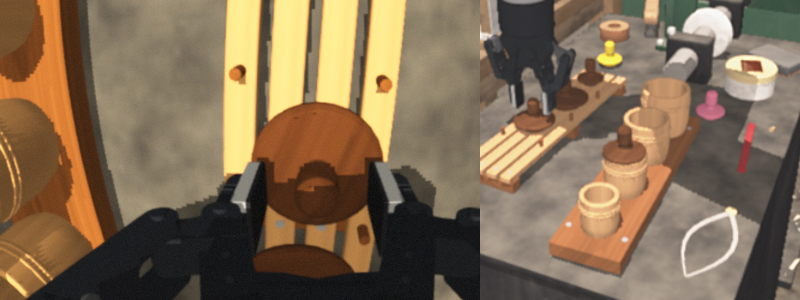

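Call:
{"api": "arm_command", "payload": {"steps": [{"angular": [0,0,0],"xyz": [0,0,0],"fingers": -0.4},{"angular": [0,0,0],"xyz": [0,0,0],"fingers": -1},{"angular": [0,0,0],"xyz": [0,0,0],"fingers": -1},{"angular": [0,0,0],"xyz": [0,0,0],"fingers": -1},{"angular": [0,0,0],"xyz": [0,0,0],"fingers": -1},{"angular": [0,0,0],"xyz": [0,0,0],"fingers": -1}]}}

```text
clock: 8.57
eef_pos: [623.9, 81.4, 52.6]
tcp_rot: [[0.001, 1.0, 0.001], [1.0, -0.001, 0.0], [0.0, 0.001, -1.0]]
wrist_force: [0.3, 0.3, 5.7]
grip_width: 16.3
grasp_force: 29.5
```

Call:
{"api": "arm_command", "payload": {"steps": [{"angular": [0,0,0],"xyz": [0,0,0.015],"fingers": -1},{"angular": [0,0,0],"xyz": [0,0,0.045],"fingers": -1},{"angular": [0,0,0],"xyz": [0,0,0.08],"fingers": -1},{"angular": [0,0,0],"xyz": [-0.01,0,0.11],"fingers": -1},{"angular": [0,0,0],"xyz": [-0.035,0.001,0.13],"fingers": -1},{"angular": [0,0,0],"xyz": [-0.065,0.003,0.135],"fingers": -1},{"angular": [0,0,0],"xyz": [-0.1,0.005,0.135],"fingers": -1},{"angular": [0,0,0],"xyz": [-0.135,0.0065,0.135],"fingers": -1},{"angular": [0,0,0],"xyz": [-0.165,0.0065,0.125],"fingers": -1},{"angular": [0,0,0],"xyz": [-0.177,0.0065,0.105],"fingers": -1},{"angular": [0,0,0],"xyz": [-0.177,0.0065,0.085],"fingers": -1},{"angular": [0,0,0],"xyz": [-0.177,0.0065,0.075],"fingers": -1}]}}

```text
clock: 9.57
eef_pos: [445.1, 87.8, 125.8]
tcp_rot: [[0.0, 1.0, -0.001], [1.0, -0.0, -0.0], [-0.0, -0.001, -1.0]]
wrist_force: [0.7, 0.5, -1.2]
grip_width: 16.6
grasp_force: 29.6
```

Call:
{"api": "arm_command", "payload": {"steps": [{"angular": [0,0,0],"xyz": [0,0,0],"fingers": -1},{"angular": [0,0,0],"xyz": [0,0,0],"fingers": -1},{"angular": [0,0,0],"xyz": [0,0,-0.001],"fingers": -1},{"angular": [0,0,0],"xyz": [0,0,-0.004],"fingers": -1},{"angular": [0,0,0],"xyz": [0,0,-0.008],"fingers": -1},{"angular": [0,0,0],"xyz": [0,0,-0.012],"fingers": -1},{"angular": [0,0,0],"xyz": [0,0,-0.016],"fingers": -1},{"angular": [0,0,0],"xyz": [0,0,-0.02],"fingers": -1},{"angular": [0,0,0],"xyz": [0,0,-0.022],"fingers": -1},{"angular": [0,0,0],"xyz": [0,0,-0.023],"fingers": -1},{"angular": [0,0,0],"xyz": [0,0,-0.023],"fingers": -1},{"angular": [0,0,0],"xyz": [0,0,-0.023],"fingers": -1}]}}

```text
clock: 10.57
eef_pos: [446.6, 87.8, 104.0]
tcp_rot: [[0.001, 1.0, 0.0], [1.0, -0.001, -0.0], [-0.0, 0.0, -1.0]]
wrist_force: [-0.5, -0.4, 0.6]
grip_width: 16.5
grasp_force: 29.6
```

Call:
{"api": "arm_command", "payload": {"steps": [{"angular": [0,0,0],"xyz": [0,0,0],"fingers": -0.5},{"angular": [0,0,0],"xyz": [0,0,0],"fingers": -0.35},{"angular": [0,0,0],"xyz": [0,0,0],"fingers": -0.25},{"angular": [0,0,0],"xyz": [0,0,0],"fingers": -0.25},{"angular": [0,0,0],"xyz": [0,0,0],"fingers": -0.25},{"angular": [0,0,0],"xyz": [0,0,0.015],"fingers": -0.25},{"angular": [0,0,0],"xyz": [0,0,0.045],"fingers": -0.25},{"angular": [0,0,0],"xyz": [0,0,0.075],"fingers": 0},{"angular": [0,0,0],"xyz": [0.025,-0.012,0.085],"fingers": 0},{"angular": [0,0,0],"xyz": [0.06,-0.029,0.085],"fingers": 0},{"angular": [0,0,0],"xyz": [0.09,-0.043,0.07],"fingers": 0},{"angular": [0,0,0],"xyz": [0.12,-0.058,0.05],"fingers": 0}]}}

```text
clock: 11.57
eef_pos: [568.8, 29.1, 155.4]
tcp_rot: [[0.0, 1.0, 0.004], [1.0, -0.0, -0.0], [-0.0, 0.004, -1.0]]
wrist_force: [-0.1, -0.7, 0.7]
grip_width: 42.5
grasp_force: 0.0
```

Call:
{"api": "arm_command", "payload": {"steps": [{"angular": [0,0,0],"xyz": [0.03,-0.014,-0.02],"fingers": 0},{"angular": [0,0,0],"xyz": [0.0465,-0.0268,-0.045],"fingers": 0},{"angular": [0,0,0],"xyz": [0.0465,-0.0268,-0.065],"fingers": 0},{"angular": [0,0,0],"xyz": [0.0465,-0.0268,-0.085],"fingers": 0},{"angular": [0,0,0],"xyz": [0.0465,-0.0268,-0.097],"fingers": 0},{"angular": [0,0,0],"xyz": [0.0465,-0.0268,-0.102],"fingers": 0},{"angular": [0,0,0],"xyz": [0.0465,-0.0268,-0.102],"fingers": 0},{"angular": [0,0,0],"xyz": [0.0465,-0.0268,-0.102],"fingers": 0},{"angular": [0,0,0],"xyz": [0.0465,-0.0268,-0.102],"fingers": 0}]}}

```text
clock: 12.32
eef_pos: [613.6, 3.1, 53.3]
tcp_rot: [[0.0, 1.0, 0.002], [1.0, -0.0, -0.0], [-0.0, 0.002, -1.0]]
wrist_force: [-0.2, -0.2, 0.2]
grip_width: 42.8
grasp_force: 0.0
```

```bash
python3 - <<'E'
from station import *
import cv2,numpy as np
d=get_image("wrist");e=get_image("side")
cv2.imwrite("pics/w4.png",np.hstack([d["color"][120:420,0:480,::-1],cv2.resize(e["color"][150:400,200:470,::-1],(324,300))])[:,:800]);s=observe();print(s["eef_pos"],s["wrist_force"])
E
```

```text
[613.47865676   3.1289776   53.22842137] [0.14650791 0.41375376 0.30055484]
```

View pics/w4.png

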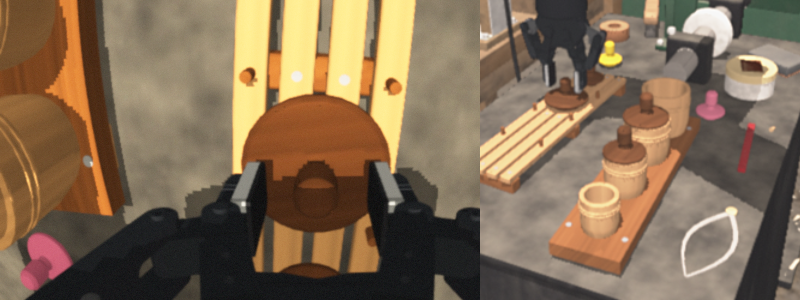

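Call:
{"api": "arm_command", "payload": {"steps": [{"angular": [0,0,0],"xyz": [0,0,0],"fingers": -0.4},{"angular": [0,0,0],"xyz": [0,0,0],"fingers": -1},{"angular": [0,0,0],"xyz": [0,0,0],"fingers": -1},{"angular": [0,0,0],"xyz": [0,0,0],"fingers": -1},{"angular": [0,0,0],"xyz": [0,0,0],"fingers": -1},{"angular": [0,0,0],"xyz": [0,0,0],"fingers": -1}]}}

```text
clock: 12.92
eef_pos: [613.1, 3.1, 52.7]
tcp_rot: [[0.001, 1.0, 0.001], [1.0, -0.001, -0.0], [-0.0, 0.001, -1.0]]
wrist_force: [-1.8, 0.5, 6.3]
grip_width: 16.3
grasp_force: 29.3
```

Call:
{"api": "arm_command", "payload": {"steps": [{"angular": [0,0,0],"xyz": [0,0,0.015],"fingers": -1},{"angular": [0,0,0],"xyz": [0,0,0.045],"fingers": -1},{"angular": [0,0,0],"xyz": [0,0,0.08],"fingers": -1},{"angular": [0,0,0],"xyz": [-0.01,0,0.11],"fingers": -1},{"angular": [0,0,0],"xyz": [-0.035,0.001,0.13],"fingers": -1},{"angular": [0,0,0],"xyz": [-0.065,0.003,0.135],"fingers": -1},{"angular": [0,0,0],"xyz": [-0.1,0.005,0.135],"fingers": -1},{"angular": [0,0,0],"xyz": [-0.13,0.005,0.135],"fingers": -1},{"angular": [0,0,0],"xyz": [-0.155,0.005,0.125],"fingers": -1},{"angular": [0,0,0],"xyz": [-0.1642,0.005,0.105],"fingers": -1},{"angular": [0,0,0],"xyz": [-0.1642,0.005,0.09],"fingers": -1},{"angular": [0,0,0],"xyz": [-0.1642,0.005,0.081],"fingers": -1}]}}

```text
clock: 13.92
eef_pos: [448.0, 8.1, 132.2]
tcp_rot: [[0.001, 1.0, -0.001], [1.0, -0.001, 0.0], [0.0, -0.001, -1.0]]
wrist_force: [0.7, -0.4, -1.7]
grip_width: 16.4
grasp_force: 29.7
```

Call:
{"api": "arm_command", "payload": {"steps": [{"angular": [0,0,0],"xyz": [0,0,0],"fingers": -1},{"angular": [0,0,0],"xyz": [0,0,0],"fingers": -1},{"angular": [0,0,0],"xyz": [0,0,-0.001],"fingers": -1},{"angular": [0,0,0],"xyz": [0,0,-0.004],"fingers": -1},{"angular": [0,0,0],"xyz": [0,0,-0.008],"fingers": -1},{"angular": [0,0,0],"xyz": [0,0,-0.012],"fingers": -1},{"angular": [0,0,0],"xyz": [0,0,-0.016],"fingers": -1},{"angular": [0,0,0],"xyz": [0,0,-0.02],"fingers": -1},{"angular": [0,0,0],"xyz": [0,0,-0.022],"fingers": -1},{"angular": [0,0,0],"xyz": [0,0,-0.023],"fingers": -1},{"angular": [0,0,0],"xyz": [0,0,-0.023],"fingers": -1},{"angular": [0,0,0],"xyz": [0,0,-0.023],"fingers": -1}]}}

```text
clock: 14.92
eef_pos: [448.9, 8.0, 110.0]
tcp_rot: [[0.001, 1.0, 0.0], [1.0, -0.001, -0.0], [-0.0, 0.0, -1.0]]
wrist_force: [-0.6, -0.5, -0.4]
grip_width: 16.2
grasp_force: 29.7
```

Call:
{"api": "arm_command", "payload": {"steps": [{"angular": [0,0,0],"xyz": [0,0,0],"fingers": -0.5},{"angular": [0,0,0],"xyz": [0,0,0],"fingers": -0.35},{"angular": [0,0,0],"xyz": [0,0,0],"fingers": -0.25},{"angular": [0,0,0],"xyz": [0,0,0],"fingers": -0.25},{"angular": [0,0,0],"xyz": [0,0,0],"fingers": -0.25},{"angular": [0,0,0],"xyz": [0,0,0.015],"fingers": -0.25},{"angular": [0,0,0],"xyz": [0,0,0.045],"fingers": -0.25},{"angular": [0,0,0],"xyz": [0,0,0.075],"fingers": 0},{"angular": [0,0,0],"xyz": [0.025,-0.012,0.085],"fingers": 0},{"angular": [0,0,0],"xyz": [0.06,-0.029,0.085],"fingers": 0},{"angular": [0,0,0],"xyz": [0.09,-0.043,0.07],"fingers": 0},{"angular": [0,0,0],"xyz": [0.12,-0.058,0.05],"fingers": 0}]}}

```text
clock: 15.92
eef_pos: [571.1, -50.8, 161.4]
tcp_rot: [[0.0, 1.0, 0.004], [1.0, -0.0, -0.001], [-0.001, 0.004, -1.0]]
wrist_force: [0.9, -0.7, 0.2]
grip_width: 42.7
grasp_force: 0.0
```

Call:
{"api": "arm_command", "payload": {"steps": [{"angular": [0,0,0],"xyz": [0.03,-0.014,-0.02],"fingers": 0},{"angular": [0,0,0],"xyz": [0.0407,-0.0265,-0.04],"fingers": 0},{"angular": [0,0,0],"xyz": [0.0407,-0.0265,-0.05],"fingers": 0},{"angular": [0,0,0],"xyz": [0.0407,-0.0265,-0.05],"fingers": 0},{"angular": [0,0,0],"xyz": [0.0407,-0.0265,-0.05],"fingers": 0},{"angular": [0,0,0],"xyz": [0.0407,-0.0265,-0.05],"fingers": 0},{"angular": [0,0,0],"xyz": [0.0407,-0.0265,-0.05],"fingers": 0}]}}

```text
clock: 16.5
eef_pos: [609.5, -76.0, 111.5]
tcp_rot: [[0.0, 1.0, 0.002], [1.0, -0.0, -0.0], [-0.0, 0.002, -1.0]]
wrist_force: [0.8, 0.7, -0.4]
grip_width: 42.8
grasp_force: 0.0
```

```bash
python3 - <<'E'
from station import *
from h import *
d=get_image("wrist");e=get_image("side")
c=(609.5,-76.5);im=rect(d,1,c,39.);v=circ(im,(23,),search=6);print(v)
im=im[:,:,::-1].copy();cv2.circle(im,(int((v[2]+50)*4),int((v[1]+50)*4)),92,(255,0,255),1)
cv2.imwrite("pics/w5.png",np.hstack([im,cv2.resize(e["color"][150:400,200:450,::-1],(400,400))]));s=observe();print(s["eef_pos"],s["wrist_force"])
E
```

```text
(np.float64(45.10015511270362), np.float64(0.0), np.float64(1.0))
[609.6  -76.09 111.29] [ 0.15 -0.78 -0.03]
```

View pics/w5.png

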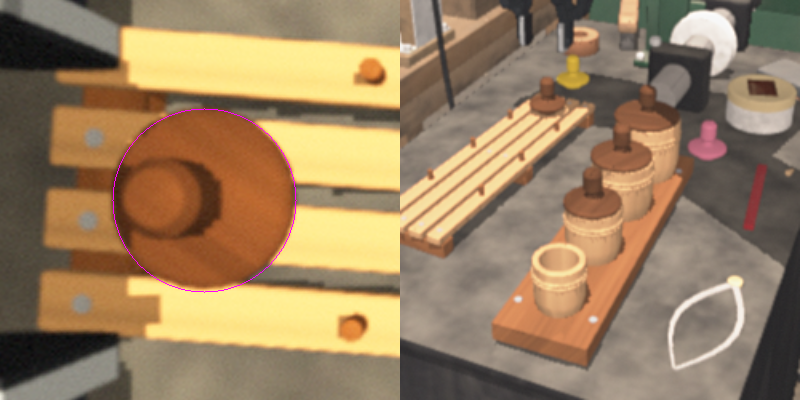

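Call:
{"api": "arm_command", "payload": {"steps": [{"angular": [0,0,0],"xyz": [0,0.0005,-0.025],"fingers": 0},{"angular": [0,0,0],"xyz": [0,0.0005,-0.045],"fingers": 0},{"angular": [0,0,0],"xyz": [0,0.0005,-0.055],"fingers": 0},{"angular": [0,0,0],"xyz": [0,0.0005,-0.058],"fingers": 0},{"angular": [0,0,0],"xyz": [0,0.0005,-0.058],"fingers": 0},{"angular": [0,0,0],"xyz": [0,0.0005,-0.058],"fingers": 0},{"angular": [0,0,0],"xyz": [0,0.0005,-0.058],"fingers": -0.4},{"angular": [0,0,0],"xyz": [0,0.0005,-0.058],"fingers": -1},{"angular": [0,0,0],"xyz": [0,0.0005,-0.058],"fingers": -1},{"angular": [0,0,0],"xyz": [0,0.0005,-0.058],"fingers": -1},{"angular": [0,0,0],"xyz": [0,0.0005,-0.058],"fingers": -1},{"angular": [0,0,0],"xyz": [0,0.0005,-0.058],"fingers": -1}]}}

```text
clock: 17.6
eef_pos: [610.0, -76.1, 53.0]
tcp_rot: [[0.001, 1.0, 0.002], [1.0, -0.001, -0.0], [-0.0, 0.002, -1.0]]
wrist_force: [-1.5, 0.2, 5.4]
grip_width: 16.6
grasp_force: 29.7
```

Call:
{"api": "arm_command", "payload": {"steps": [{"angular": [0,0,0],"xyz": [0,0,0.015],"fingers": -1},{"angular": [0,0,0],"xyz": [0,0,0.045],"fingers": -1},{"angular": [0,0,0],"xyz": [0,0,0.08],"fingers": -1},{"angular": [0,0,0],"xyz": [0,0.01,0.11],"fingers": -1},{"angular": [0,0,0],"xyz": [0,0.03,0.135],"fingers": -1},{"angular": [0,0,0],"xyz": [0,0.06,0.14],"fingers": -1},{"angular": [0,0,0],"xyz": [0,0.095,0.14],"fingers": -1},{"angular": [0,0,0],"xyz": [0,0.13,0.14],"fingers": -1},{"angular": [0,0,0],"xyz": [0,0.165,0.14],"fingers": -1},{"angular": [0,0,0],"xyz": [-0.01,0.2,0.14],"fingers": -1},{"angular": [0,0,0],"xyz": [-0.02,0.23,0.14],"fingers": -1},{"angular": [0,0,0],"xyz": [-0.04,0.26,0.14],"fingers": -1}]}}

```text
clock: 18.6
eef_pos: [569.8, 185.6, 192.0]
tcp_rot: [[0.001, 1.0, 0.001], [1.0, -0.001, 0.0], [0.0, 0.001, -1.0]]
wrist_force: [0.3, -0.1, -0.6]
grip_width: 16.5
grasp_force: 29.6
```

Call:
{"api": "arm_command", "payload": {"steps": [{"angular": [0,0,0],"xyz": [-0.02,0.025,0],"fingers": -1},{"angular": [0,0,0],"xyz": [-0.045,0.045,0],"fingers": -1},{"angular": [0,0,0],"xyz": [-0.075,0.058,-0.01],"fingers": -1},{"angular": [0,0,0],"xyz": [-0.105,0.0628,-0.03],"fingers": -1},{"angular": [0,0,0],"xyz": [-0.1227,0.0628,-0.05],"fingers": -1},{"angular": [0,0,0],"xyz": [-0.1277,0.0628,-0.065],"fingers": -1},{"angular": [0,0,0],"xyz": [-0.1277,0.0628,-0.075],"fingers": -1},{"angular": [0,0,0],"xyz": [-0.1277,0.0628,-0.077],"fingers": -1},{"angular": [0,0,0],"xyz": [-0.1277,0.0628,-0.077],"fingers": -1},{"angular": [0,0,0],"xyz": [-0.1277,0.0628,-0.077],"fingers": -1},{"angular": [0,0,0],"xyz": [-0.1277,0.0628,-0.077],"fingers": -1}]}}

```text
clock: 19.52
eef_pos: [442.7, 246.8, 115.7]
tcp_rot: [[0.001, 1.0, 0.001], [1.0, -0.001, 0.0], [0.0, 0.001, -1.0]]
wrist_force: [0.4, -0.2, -0.7]
grip_width: 16.1
grasp_force: 29.6
```

Call:
{"api": "arm_command", "payload": {"steps": [{"angular": [0,0,0],"xyz": [0,0,0],"fingers": -1},{"angular": [0,0,0],"xyz": [0,0,-0.004],"fingers": -1},{"angular": [0,0,0],"xyz": [0,0,-0.008],"fingers": -1},{"angular": [0,0,0],"xyz": [0,0,-0.012],"fingers": -1},{"angular": [0,0,0],"xyz": [0,0,-0.016],"fingers": -1},{"angular": [0,0,0],"xyz": [0,0,-0.02],"fingers": -1},{"angular": [0,0,0],"xyz": [0,0,-0.022],"fingers": -1},{"angular": [0,0,0],"xyz": [0,0,-0.023],"fingers": -1},{"angular": [0,0,0],"xyz": [0,0,-0.023],"fingers": -1},{"angular": [0,0,0],"xyz": [0,0,-0.023],"fingers": -1}]}}

```text
clock: 20.35
eef_pos: [441.9, 246.9, 92.0]
tcp_rot: [[0.001, 1.0, 0.0], [1.0, -0.001, -0.0], [-0.0, 0.0, -1.0]]
wrist_force: [-0.4, -0.2, 0.4]
grip_width: 16.5
grasp_force: 29.6
```

Call:
{"api": "arm_command", "payload": {"steps": [{"angular": [0,0,0],"xyz": [0,0,0],"fingers": -0.5},{"angular": [0,0,0],"xyz": [0,0,0],"fingers": -0.35},{"angular": [0,0,0],"xyz": [0,0,0],"fingers": -0.25},{"angular": [0,0,0],"xyz": [0,0,0],"fingers": -0.25},{"angular": [0,0,0],"xyz": [0,0,0],"fingers": -0.25},{"angular": [0,0,0],"xyz": [0,0,0.015],"fingers": -0.25},{"angular": [0,0,0],"xyz": [0,0,0.045],"fingers": -0.25},{"angular": [0,0,0],"xyz": [0,0,0.08],"fingers": -0.25},{"angular": [0,0,0],"xyz": [0.02,0,0.11],"fingers": 0},{"angular": [0,0,0],"xyz": [0.05,-0.01,0.14],"fingers": 0},{"angular": [0,0,0],"xyz": [0.08,-0.02,0.17],"fingers": 0},{"angular": [0,0,0],"xyz": [0.09,-0.02,0.17],"fingers": 0}]}}

```text
clock: 21.35
eef_pos: [535.7, 226.1, 267.4]
tcp_rot: [[0.002, 1.0, 0.008], [1.0, -0.002, 0.002], [0.002, 0.008, -1.0]]
wrist_force: [-0.1, -0.6, -0.7]
grip_width: 42.7
grasp_force: 0.0
```

```bash
python3 - <<'E'
from station import *
from h import *
e=get_image("side");t=get_image("top")
cv2.imwrite("pics/fin.png",np.hstack([cv2.resize(e["color"][170:390,230:430,::-1],(400,440)),cv2.resize(t["color"][180:320,150:360,::-1],(400,440))]))
E
```

```text
(no output)
```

View pics/fin.png

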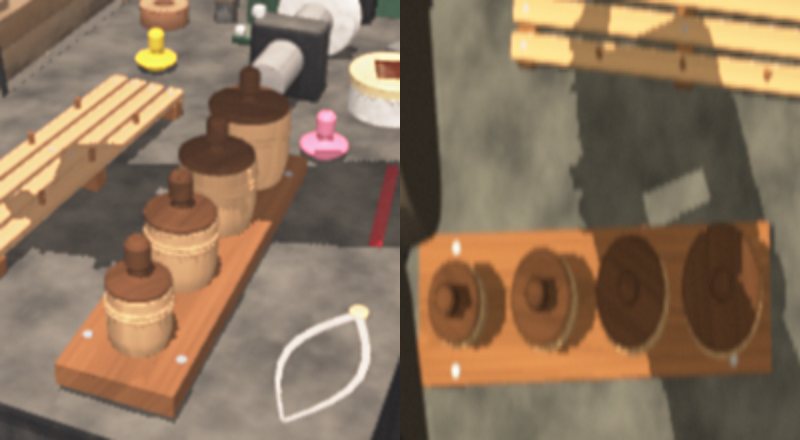

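All four lids sit level and flush on their boxes: in the side crop the knobs are at (138,255), (180,185), (217,130) and (250,80). The boxes stand upright, and the pink and yellow look-alikes haven't been touched.

```bash
python3 -c "
from station import *
print(job_done())"
```

```text
the job is handed in; nothing more can be done
None
```

All four lids were moved onto the boxes of their own diameter, in box order and seated level in the final pictures, and the job was handed in at about 21 s on the robot clock.

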